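# Stop the spinning honey carousel and drop in its lock pin

### The job

A passer-by has set the round honey carousel spinning. Brake it gently with a fingertip on its bare wooden rim so that it comes to rest with the red-ringed hole under the slot of the fixed steel bracket, then take the red-headed lock pin from its oak block and put it down through slot and hole until its head sits on the bracket, and let go. Do not force the pin, keep off the jars on the carousel and leave the other goods on the stall where they are.

Things in the scene. Friction and masses are not known exactly. Their poses are not given: they have to be found in the camera images.
- stand: The fixed carousel stand: steel base 230 mm wide, bracket post 190 mm from the axis. Origin on the axis at table height; its -x axis points from the axis to the bracket's slot. It carries the wooden platter, 300 mm wide, 10 mm thick, rim bare and flat from 97 to 150 mm from the axis. The platter sits askew and wobbles: a place on its rim may lie 3 to 6 mm above or below the nominal 60 mm.
- axle (a point): Centre of the platter on its vertical axis, at its top face, 60 mm above the table. The platter (inertia 0.015 to 0.025 kg m2) turns on a light ball bearing with hardly any friction: a push in the first second takes it to 2 to 3.5 rad/s, counter-clockwise from above, then it coasts 20 to 40 s. A fingertip pressed on the rim with 1 to 4 N brakes it in a fraction of a second or pushes it round; keep below 8 N.
- jars: The five small honey jars standing fixed on the platter in a ring, 50 mm wide, lids 55 mm above the platter's top face, none reaching farther than 95 mm from the axis; one place is empty. They turn with it. Origin on the axis at the platter's top face.
- wheel (a joint): Angle of the platter, rad, growing without end counter-clockwise seen from above; after the first 2 s it reads a whole number of turns (n x 6.283) when the hole lies exactly under the slot. Left at rest, the platter stays put.
- hole (a point): Middle of the platter's only lock hole at the platter's top face, 130 mm from the axis, 60 mm above the table; 10 mm wide, through the 10 mm platter, mouth chamfered 1.5 mm, with a red ring painted round it. It turns with the platter. Within about 3 mm of the slot the tapered pin pulls it into line.
- slot (a point): Middle of the slot at the top face of the fixed dark steel bracket, 76 mm above the table, 130 mm from the axis, so the hole passes right under it. The slot is 16 mm long (radially) and 9.5 mm wide, through an 8 mm plate with its mouth chamfered 1.5 mm; 8 mm of air lie between plate and platter at the hole. The plate is 34 mm wide and reaches from 112 to 190 mm from the axis, carried by a post outside the rim.
- pin_head (a point): Centre of the red knob of the loose steel lock pin: a round knob 26 mm wide and 34 mm high (17 mm above and below this point), with a shank 8 mm thick and 36 mm long below it whose last 4 mm taper to 4 mm; pin mass 60 g. It starts upright in the oak block.
- pin_tip (a point): Lower end of the lock pin's shank, on its axis, 53 mm below the middle of the knob. With the knob sitting on the bracket it is 36 mm below the bracket's top face, 20 mm below the platter's.
- block_hole (a point): Mouth of the hole (10.5 mm wide, 40 mm deep) in the fixed oak block (64 x 90 x 46 mm high) in which the pin is parked, its knob resting on the block's top, 46 mm above the table.
- oil_bottle: Bystander: loose amber oil bottle, 60 mm wide, 200 mm high, origin at the middle of its base.
- honey_jar: Bystander: loose honey jar, 72 mm wide, 100 mm high, origin at the middle of its base.
- stick_tray: Bystander: loose wooden tray for tasting sticks, 100 x 70 x 30 mm high, origin at the middle of its base.
- pin: The loose lock pin as a whole; origin at the lower end of its shank, z along the pin up to the knob. It slides in by its own weight or a light push when in line; never push it with more than 25 N.
Mind the look-alikes: they are no part of the job. Of the things like the pin, leave any that is purple or white; of the rest the smaller one is meant.

How it is judged:
By the outcome, as a careful person would: the job done as asked, in the order asked, and still so for the second after the job is handed in, with the robot touching nothing.
It also fails if it takes over 72 s, if anything falls off the work surface, if the arm or the gripper's body presses on something with over 40 N, if the wrist force passes 120 N, or if a joint passes its speed limit or range.

### The arm

A 7-joint arm with a two-finger parallel gripper is mounted at the origin on the work surface. World frame = base frame: x ahead of the robot, y to its left, z up, the work surface at z = 0. Lengths are in m, angles in rad, forces in N, time in s.
With the tool pointing down it reaches from about 0.35 to 0.9 m from the base axis. Payload 8.1 kg.
Tool frame: the origin (TCP) lies at the very end of the fingers, on their centre line; the grasp point (between the pads) lies 19 mm behind it (arm.tcp_to_grasp is the z of the grasp point in the tool frame, in m); z points along the fingers, y is the line along which they close (so a half turn about z gives the same grasp; the last joint's range is limited). The gripper opens to 92 mm and grips with 3 to 60 N. Pads are 19 mm wide; open, the fingers measure 130 mm over their backs; the gripper's body (75 mm by 190 mm) begins 47 mm behind the grasp point.
Start: joints at [1.218, 0.434, 0.025, 1.573, -0.012, 1.134, -0.075], TCP at [0.154, -0.606, 0.227] pointing down, gripper open.
Joint ranges: [-2.62, 2.62], [-0.44, 2.09], [-1.27, 1.32], [0.08, 2.57], [-1.32, 4.46], [0.12, 2], [-2.74, 2.74]. Speed limits (rad/s): [2.22, 2.22, 3.01, 3.01, 3.14, 3.14, 3.14].

### API

Orientations are given as a rotation vector (axis times angle).
In Python, from cell import readout, vision, sign_off, arm gives the robot as it stands. The module is installed in compiled form; this text tells all that it offers.
- The arm moves only by the shell command python3 -m creep 'ROWS' [FORCE]. ROWS is JSON, a list of rows, each a list of 5 numbers: the shift along the tool's x, y, z in units of 4 cm (1.0 is 4 cm), then the turn about the tool's z in units of 4 degrees (1.0 is 4 degrees), then the opening, from 0 (shut) to 1 (fully open). A call has 1 to 12 rows; each row shifts and turns the commanded pose from where the row before left it, along the tool's axes as they then stand; what a row does not reach is not made up. A row lasts 1/8 s, in which the tool goes at most 62.5 mm and 10.7 degrees, less where a joint would pass 70% of its speed; a pose out of reach is approached as far as the arm can. A call with a number of a shift or a turn outside -1 to 1 is refused whole. A call with a gripper value outside its range is refused whole. The fingers move at their own pace and stop on an object; FORCE is the grip in N (left out, the last holds). Time passes only in rows, so rows that do not move let the fingers close. It gives the time, the measured TCP pose, the force, the opening and the grip force at its end, in the units of the state.
- readout.observe(): the state, without advancing time (a new reading comes with each control period).
- vision.get_image(name): name is "scene" or "top" or "wrist"; returns a dict with "pixels" (400x640x3 uint8, blue, green, red), "z_map" (400x640 float32, m along the optical axis (not along the pixel's ray), 0 where there is no reading), "camera_matrix" (3x3 intrinsics, pixels), "position" and "rotation" of the camera in the world. Camera axes: x right, y up, looking along -z (the intrinsics and any distortion apply to the point x, -y, -z); pixel columns grow to the right and rows downward; lengths in m; the calibration is good to about 2 mm. A picture is of the moment at which its call begins.
- sign_off(): hands the job in; it is judged then, once.
The state is a dict: "clock": time; "joints": joint angles; "dq": joint speeds; "joint_efforts": joint torques, N m; "position": TCP position; "ee_rot": TCP orientation; "force": force on the tool from outside, world axes, zero at the start; "ft_torque": the same for the moment, N m; "width": opening from 0.0 (shut) to 1.0 (fully open); "gripper_force": force on a finger pad.
Only numpy, scipy, OpenCV 4.12 (cv2) and the standard library are available. Lean on these libraries where they do the work, as an engineer would, in place of code of your own. Each camera call takes 0.05 s, during which the arm holds its last target. There are 200 camera calls.

## Working session

There is one attempt and no reset: what is moved stays moved. The work goes in short steps, Python scripts to look and compute and a shell command to move; the robot and the scene stay as the last step left them, time stands still between calls to the robot, and variables do not carry over. Pictures are saved under pics/ and viewed, at most 10 in all, crops included, and the job is handed in when it is done.

```bash
mkdir -p pics
cat > h.py <<'E'
from cell import readout, vision
import numpy as np, cv2
def shot(n,f=None):
    d=vision.get_image(n)
    if f: cv2.imwrite('pics/'+f,d['pixels'])
    return d
def ray(d,u,v):
    K=d['camera_matrix'];R=np.array(d['rotation'])
    p=np.linalg.inv(K)@[u,v,1]
    return np.array(d['position']),R@np.array([p[0],-p[1],-p[2]])
def onz(d,u,v,z):
    o,r=ray(d,u,v);return o+r*(z-o[2])/r[2]
def pt(d,u,v):
    o,r=ray(d,u,v);return o+r*d['z_map'][int(v),int(u)]
E
python3 - <<'E'
from h import *
s=readout.observe();print(s)
a=shot('top','top1.png');b=shot('scene','scene1.png')
for d in(a,b):print(d['position'],d['rotation'],d['camera_matrix'])
E
```

```text
{'clock': 0.0, 'joints': array([ 1.21839507,  0.43519356,  0.02499337,  1.57412195, -0.01157337,
        1.13398038, -0.0751011 ]), 'dq': array([-0.00211196, -0.00213348, -0.00010788, -0.00020467,  0.00113699,
       -0.00028189, -0.00141196]), 'joint_efforts': array([ 3.78588738e-04, -6.67858744e+01,  9.85630341e-01, -3.14460862e+01,
       -6.04791543e-02,  4.29015909e-02,  1.57230288e-04]), 'position': array([ 0.15430283, -0.60511926,  0.22595388]), 'ee_rot': array([-3.11563143e+00, -3.91056581e-01,  5.73470294e-04]), 'force': array([0.56802479, 0.98814314, 0.88877195]), 'ft_torque': array([ 0.01082706,  0.02242224, -0.00351767]), 'gripper_force': 0.0, 'width': 0.9989656328590376}
[0.36714315 0.03120342 1.02740916] [ 0.15967216 -0.17597818 -1.67787023] [[385.91032179   0.         318.47456298]
 [  0.         385.91032179 199.66075902]
 [  0.           0.           1.        ]]
[ 1.2434032  -0.13100837  0.84833308] [0.63218604 0.49367565 1.28869621] [[392.98525576   0.         317.62078103]
 [  0.         392.98525576 199.88834787]
 [  0.           0.           1.        ]]
```

```bash
sed -i "s/R=np.array(d\['rotation'\])/R=cv2.Rodrigues(np.array(d['rotation']))[0]/" h.py
```

```text
(no output)
```

View pics/top1.png

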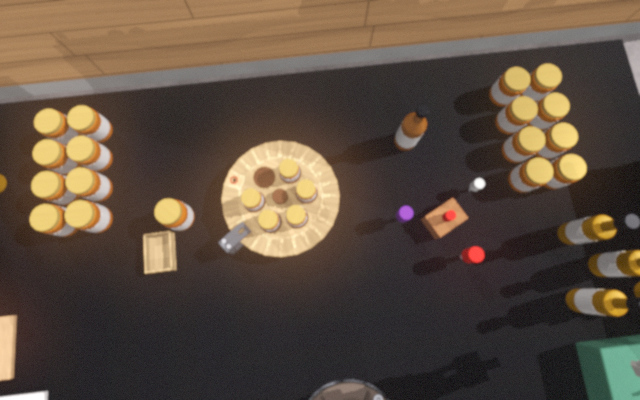

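View pics/scene1.png

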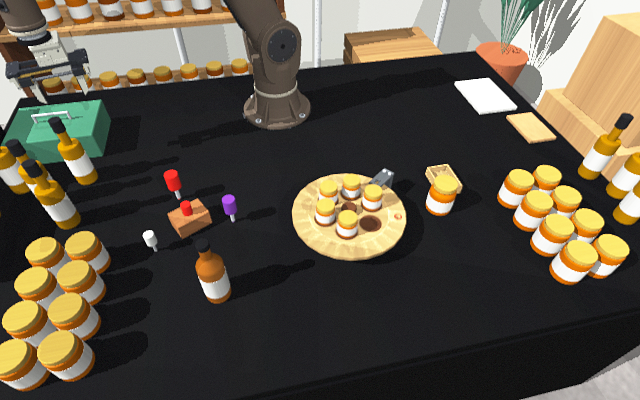

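```bash
cat > m.py <<'E'
from h import *
def cloud(d):
    h,w=d['z_map'].shape;u,v=np.meshgrid(np.arange(w),np.arange(h))
    K=d['camera_matrix'];z=d['z_map']
    c=np.stack([(u-K[0,2])/K[0,0]*z,-(v-K[1,2])/K[1,1]*z,-z],-1)
    return c@cv2.Rodrigues(np.array(d['rotation']))[0].T+np.array(d['position'])
def near(o1,r1,o2,r2):
    A=np.stack([r1,-r2],1);t=np.linalg.lstsq(A,o2-o1,rcond=None)[0]
    return (o1+r1*t[0]+o2+r2*t[1])/2,np.linalg.norm(o1+r1*t[0]-o2-r2*t[1])
def blobs(d,lo,hi,mn=8):
    hsv=cv2.cvtColor(d['pixels'],cv2.COLOR_BGR2HSV)
    m=cv2.inRange(hsv,lo,hi)
    n,l,s,c=cv2.connectedComponentsWithStats(m)
    return [(c[i].round(1),s[i].tolist()) for i in range(1,n) if s[i][4]>=mn]
E
python3 - <<'E'
from m import *
a=shot('top');b=shot('scene')
print(readout.observe()['clock'])
for d in(a,b):
    print([x for x in blobs(d,(0,190,110),(4,255,255))])
C=cloud(a);hsv=cv2.cvtColor(a['pixels'],cv2.COLOR_BGR2HSV)
# platter
m=((C[...,2]>.045)&(C[...,2]<.07)&(hsv[...,2]>120)).astype(np.uint8);m[:,:210]=0;m[:,350:]=0
cs=max(cv2.findContours(m,0,1)[0],key=cv2.contourArea)
hull=cv2.convexHull(cs)[:,0]
P=np.array([onz(a,u,v,.06)[:2] for u,v in hull.astype(float)])
A=np.c_[2*P,np.ones(len(P))];s=np.linalg.lstsq(A,(P**2).sum(1),rcond=None)[0]
ax=s[:2];print('axis',ax,'r',np.sqrt(s[2]+ax@ax), len(P))
# bracket grey
g=(hsv[...,1]<70)&(hsv[...,2]>40)&(C[...,2]>.065)&(C[...,2]<.09)
g[:,:205]=0;g[:,350:]=0
v,u=np.nonzero(g);print(len(u),u.mean(),v.mean())
Q=np.array([onz(a,x,y,.076)[:2] for x,y in zip(u,v)])
box=cv2.minAreaRect(Q.astype(np.float32)*1000);print(box)
dl=Q.mean(0)-ax;print(Q.mean(0),np.linalg.norm(dl),np.degrees(np.arctan2(dl[1],dl[0])))
th=np.arctan2(dl[1],dl[0]);print('slot',ax+.13*dl/np.linalg.norm(dl))
print('cloud z plate',np.median(C[g][:,2]))
im=np.hstack([cv2.resize(a['pixels'][170:280,380:500],None,fx=3,fy=3,interpolation=2),cv2.resize(a['pixels'][140:250,210:330],None,fx=3,fy=3,interpolation=2)])
cv2.imwrite('pics/crop.png',im)
E
```

```text
0.2
[(array([446.3, 217. ]), [444, 214, 6, 6, 12]), (array([467.6, 255.6]), [463, 248, 13, 15, 70])]
[(array([172. , 179.8]), [163, 169, 18, 23, 275]), (array([185.9, 207.7]), [180, 200, 13, 16, 137])]
axis [0.59227903 0.10619466] r 0.15111199627465582 44
538 243.1375464684015 229.73234200743494
((547.0999755859375, 133.65138244628906), (192.20907592773438, 248.35147094726562), 63.888275146484375)
[0.51528541 0.20363882] 0.12419091186367466 128.3133450575332
slot [0.511684   0.20819682]
cloud z plate 0.07732389924394528
```

View pics/crop.png

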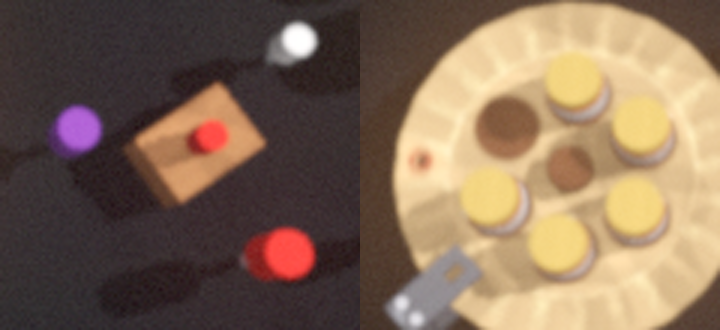

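Crop: the block holds the small red knob at top-image (450,216). The other candidates are the large red one (475,255), the purple (406,213) and the white (478,184). I choose the one in the block. The slot is at about (242,231) and the red ring at (230,193).

```bash
cat >> m.py <<'E'
AX=np.array([.5923,.1062])
def lids(d):
    hsv=cv2.cvtColor(d['pixels'],cv2.COLOR_BGR2HSV)
    m=cv2.inRange(hsv,(20,105,120),(35,255,255));m[:,:215]=0;m[:,350:]=0;m[:130]=0;m[265:]=0
    m=cv2.morphologyEx(m,cv2.MORPH_OPEN,np.ones((5,5),np.uint8))
    n,l,s,c=cv2.connectedComponentsWithStats(m)
    return np.array([onz(d,*c[i],.115)[:2] for i in range(1,n) if s[i][4]>120]),[s[i][4] for i in range(1,n)]
def ang(p,c=AX):return np.degrees(np.arctan2(*(np.asarray(p)[...,:2]-c).T[::-1]))
E
python3 - <<'E'
from m import *
d=shot('top');s=readout.observe();print(s['clock'])
L,S=lids(d);print(S);
for p in L:print(p,np.linalg.norm(p-AX),ang(p))
print('ctr guess from angles mod60',sorted(ang(L)%60))
print('red',[(c,s,onz(d,*c,.06),ang(onz(d,*c,.06)),np.linalg.norm(onz(d,*c,.06)[:2]-AX)) for c,s in blobs(d,(0,60,60),(12,255,255),3) if 215<c[0]<350 and 130<c[1]<265])
b=shot('scene')
for name,u,z in(('pin',(450.3,215.7),.08),('slot',(241.7,230.7),.076)):
    print(name,onz(d,*u,z))
print('pin mid from scene',onz(b,185.9,207.7,.063),near(*ray(d,450.3,215.7),*ray(b,185.9,204)))
print(ang(onz(d,241.7,230.7,.076)),np.linalg.norm(onz(d,241.7,230.7,.076)[:2]-AX))
for n,u,z in(('oil',(421,115),.2),('jar',(170,213),.1),('tray',(159,252),.03),('bigred',(475,255),.1)):print(n,onz(d,*u,z))
E
```

```text
0.25
[np.int32(249), np.int32(255), np.int32(272), np.int32(275), np.int32(296)]
[0.65587493 0.11666247] 0.06443008365455474 9.345353561190882
[0.63206989 0.05335475] 0.06613821976513046 -53.03588325987174
[0.56509852 0.04265777] 0.06911971450593679 -113.17504590912387
[0.54602236 0.15845006] 0.06979748611764404 131.53116597686883
[0.52263013 0.09544248] 0.07049549278427404 -171.2224443809032
ctr guess from angles mod60 [np.float64(6.824954090876133), np.float64(6.9641167401282615), np.float64(8.777555619096802), np.float64(9.345353561190882), np.float64(11.531165976868834)]
red [(array([277.6, 175.5]), [273, 172, 9, 7, 11], array([0.6486649 , 0.10766554, 0.06      ]), np.float64(1.4894100487738844), np.float64(0.05638394762409059)), (array([279.4, 178. ]), [276, 175, 7, 6, 8], array([0.64143454, 0.10363944, 0.06      ]), np.float64(-2.9831751483646647), np.float64(0.04920121338108911)), (array([268.7, 178.8]), [266, 177, 6, 5, 14], array([0.64246028, 0.13141836, 0.06      ]), np.float64(26.691215395740258), np.float64(0.05614285185435373)), (array([254.4, 190.7]), [246, 182, 19, 18,
[... 1722 characters left out ...]
, 3], array([0.50705169, 0.07835049, 0.06      ]), np.float64(-161.90846187762352), np.float64(0.0896820459194218)), (array([287.4, 231.3]), [284, 231, 8, 2, 11], array([0.50070019, 0.09646668, 0.06      ]), np.float64(-173.93455952770057), np.float64(0.09211548555495103))]
pin [ 0.49066086 -0.31118998  0.08      ]
slot [0.51287009 0.2078283  0.076     ]
pin mid from scene [ 0.49380409 -0.31454283  0.063     ] (array([ 0.49139011, -0.31246674,  0.07471201]), np.float64(0.001200338334508828))
128.0102141566408 0.12898613232692624
oil [ 0.71392899 -0.24421262  0.2       ]
jar [0.57247319 0.37419032 0.1       ]
tray [0.48916173 0.4316046  0.03      ]
bigred [ 0.38783159 -0.34489274  0.1       ]
```

```bash
python3 -m creep '[[0.74,-0.91,0,0,0],[0.74,-0.91,0,0,0],[0.74,-0.91,0,0,0],[0.74,-0.91,0,0,0],[0.74,-0.91,0,0,0],[0.74,-0.91,0,0,0],[0.74,-0.91,0,0,0],[0.74,-0.91,0,0,0],[0.74,-0.91,0,0,0],[0.74,-0.91,0,0,0],[0.74,-0.91,0,0,0],[0.74,-0.91,0,0,0]]' 10
```

```text
clock: 1.8
position: [0.3912, -0.0933, 0.227]
ee_rot: [3.117, 0.391, 0.001]
force: [0.9, -1.2, 0.7]
width: 0.005
gripper_force: 0.0
```

```bash
python3 -m creep '[[0.74,-0.91,0,0,0],[0.74,-0.91,0.6,0,0],[0.74,-0.91,0.6,0,0],[0.74,-0.91,0.6,0,0],[0,0,0.6,0,0],[0,0,0.6,0,0],[0,0,0.5,0,0],[0,0,0,0,0],[0,0,0,0,0]]'
python3 - <<'E'
from m import *
d=shot('top');L,S=lids(d);print(readout.observe()['clock'],readout.observe()['force'],S,[(p.round(4),ang(p).round(1)) for p in L])
E
```

```text
clock: 2.92
position: [0.4699, 0.0759, 0.0874]
ee_rot: [-3.117, -0.391, -0.001]
force: [0.2, -0.5, 0.2]
width: 0.009
gripper_force: 0.0
2.975 [ 0.40579917 -0.74631583 -0.28772666] [np.int32(209), np.int32(251), np.int32(241)] [(array([0.6521, 0.0732]), np.float64(-28.9)), (array([0.6492, 0.1414]), np.float64(31.8)), (array([0.5947, 0.176 ]), np.float64(88.0))]
```

```bash
python3 -m creep '[[0,0,0.4,0,0],[0,0,0.1,0,0],[0,0,0,0,0]]';python3 -m creep '[[0,0,0.03,0,0],[0,0,0.03,0,0]]'; python3 -m creep '[[0,0,0.03,0,0],[0,0,0.03,0,0]]'
```

```text
clock: 3.35
position: [0.4691, 0.0757, 0.0663]
ee_rot: [3.117, 0.391, -0.002]
force: [0.1, 0.2, 0.6]
width: 0.005
gripper_force: 0.0
clock: 3.6
position: [0.4696, 0.0758, 0.0644]
ee_rot: [-3.117, -0.391, -0.001]
force: [0.2, 0.4, 0.6]
width: 0.004
gripper_force: 0.0
clock: 3.85
position: [0.4695, 0.0758, 0.0619]
ee_rot: [3.117, 0.391, 0.0]
force: [-0.8, -0.6, 0.5]
width: 0.005
gripper_force: 0.0
```

```bash
for i in 1; do python3 -m creep '[[0,0,0.03,0,0]]'|egrep 'pos|force:';python3 -m creep '[[0,0,0.03,0,0]]'|egrep 'pos|force:';python3 -m creep '[[0,0,0.02,0,0]]'|egrep 'pos|force:';python3 -m creep '[[0,0,0.02,0,0]]'|egrep 'pos|force:';done
```

```text
position: [0.4695, 0.0757, 0.0607]
force: [0.4, 0.2, 0.5]
gripper_force: 0.0
position: [0.4695, 0.0757, 0.0594]
force: [0.1, -0.0, -0.0]
gripper_force: 0.0
position: [0.4696, 0.0755, 0.0587]
force: [0.2, -2.4, 3.1]
gripper_force: 1.6
position: [0.4698, 0.0753, 0.0581]
force: [0.4, -2.7, 4.4]
gripper_force: 2.4
```

```bash
python3 -m creep '[[0,0,0,0,0]]'|egrep 'pos|force:';python3 -m creep '[[0,0,0,0,0],[0,0,0,0,0]]'|egrep 'pos|force:'
python3 - <<'E'
from m import *
for i in range(2):
    d=shot('top','stop%d.png'%i);L,S=lids(d);print(readout.observe()['clock'],readout.observe()['force'],S,[(p.round(4),ang(p).round(1)) for p in L])
E
```

```text
position: [0.4697, 0.076, 0.0581]
force: [-0.8, 0.5, 4.8]
gripper_force: 2.3
position: [0.4697, 0.076, 0.0581]
force: [-1.0, -0.6, 3.2]
gripper_force: 2.3
4.775 [ 0.25005055 -0.66189182  5.0730229 ] [np.int32(244), np.int32(259), np.int32(228), np.int32(192)] [(array([0.6569, 0.0913]), np.float64(-13.0)), (array([0.6358, 0.1547]), np.float64(48.1)), (array([0.6125, 0.0396]), np.float64(-73.2)), (array([0.5761, 0.172 ]), np.float64(103.8))]
4.825 [-0.11210531  0.33745462  4.67408937] [np.int32(253), np.int32(264), np.int32(228), np.int32(186)] [(array([0.6569, 0.091 ]), np.float64(-13.2)), (array([0.6362, 0.1548]), np.float64(47.9)), (array([0.6124, 0.0396]), np.float64(-73.2)), (array([0.5755, 0.1719]), np.float64(104.4))]
```

View pics/stop1.png

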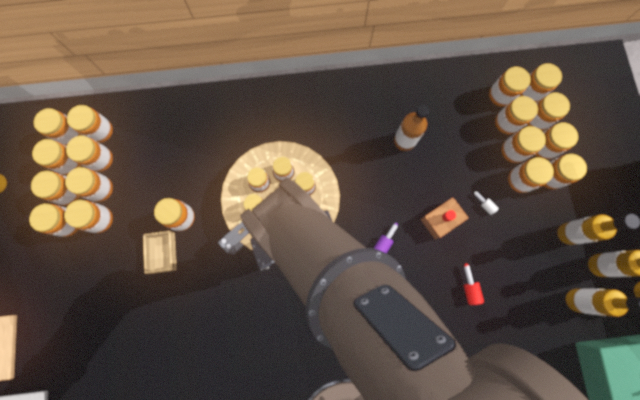

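The platter has stopped. Four lids are visible in the top view, at about (258,180), (284,168), (305,183) and (253,204), and the arm hides the rest. The decoy pins have toppled on their own. I'll find the empty place from the scene view.

Run:
```python
from m import *
d=shot('scene')
cv2.imwrite('pics/sc2.png',cv2.resize(d['pixels'][130:280,250:450],None,fx=3,fy=3,interpolation=2))
```

```text
(no output)
```

View pics/sc2.png

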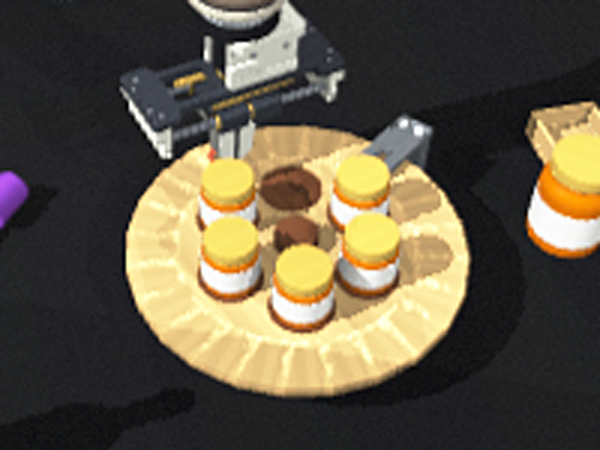

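The empty place is at about 167°, so the red ring, seen beside the fingertip, is at about 197°. I need about −69°. I'll lift, move to ψ=+35°, press and drag clockwise.

```bash
python3 -m creep '[[0,0,-0.4,0,0],[0.29,0.9,0,0,0],[0.29,0.9,0,0,0],[0,0,0.2,0,0],[0,0,0,0,0]]';python3 -m creep '[[0,0,0.04,0,0]]'|egrep 'pos|force:';python3 -m creep '[[0,0,0.04,0,0]]'|egrep 'pos|force:'
python3 - <<'E'
from m import *
d=shot('top');L,S=lids(d);print(readout.observe()['clock'],readout.observe()['force'],S,[(p.round(4),ang(p).round(1)) for p in L])
E
```

```text
clock: 5.5
position: [0.5088, 0.0121, 0.0657]
ee_rot: [-3.117, -0.391, 0.002]
force: [-0.3, 0.9, 0.5]
width: 0.005
gripper_force: 0.0
position: [0.5092, 0.0128, 0.0646]
force: [-1.3, -0.1, -0.2]
gripper_force: 0.0
position: [0.5095, 0.0126, 0.0629]
force: [-0.3, -0.6, -0.4]
gripper_force: 0.0
5.8 [-0.15482444 -0.05935608 -0.30312586] [np.int32(251), np.int32(262), np.int32(282)] [(array([0.6559, 0.0911]), np.float64(-13.3)), (array([0.6354, 0.1548]), np.float64(48.4)), (array([0.5699, 0.1689]), np.float64(109.7))]
```

```bash
python3 -m creep '[[0,0,0.04,0,0]]'|egrep 'pos|force:';python3 -m creep '[[0,0,0.04,0,0]]'|egrep 'pos|force:';python3 -m creep '[[0,0,0.025,0,0]]'|egrep 'pos|force:';python3 -m creep '[[0,0,0.025,0,0]]'|egrep 'pos|force:'
```

```text
position: [0.5097, 0.0121, 0.0612]
force: [-0.1, 0.8, 0.7]
gripper_force: 0.0
position: [0.5097, 0.0119, 0.0594]
force: [0.6, 0.5, 0.2]
gripper_force: 0.0
position: [0.5097, 0.0117, 0.0584]
force: [-0.6, -1.1, -0.6]
gripper_force: 0.2
position: [0.5097, 0.0116, 0.0575]
force: [-0.2, -0.2, 2.0]
gripper_force: 1.1
```

```bash
python3 -m creep '[[0,0,0.02,0,0]]'|egrep 'pos|force:'; python3 -m creep '[[-0.16,-0.26,0,0,0],[-0.13,-0.27,0,0,0],[-0.11,-0.28,0,0,0],[-0.08,-0.29,0,0,0]]'
python3 - <<'E'
from m import *
d=shot('top');L,S=lids(d);print(readout.observe()['clock'],readout.observe()['force'],S,[(p.round(4),ang(p).round(1)) for p in L])
E
```

```text
position: [0.5098, 0.0115, 0.0568]
force: [-1.3, -0.9, 3.3]
gripper_force: 1.8
clock: 6.92
position: [0.4798, 0.0507, 0.0569]
ee_rot: [-3.117, -0.392, -0.001]
force: [0.2, 0.3, 3.4]
width: 0.007
gripper_force: 1.5
6.975 [-1.64649814  3.09125607  3.3062638 ] [np.int32(241), np.int32(256), np.int32(287)] [(array([0.6459, 0.0671]), np.float64(-36.1)), (array([0.6507, 0.1341]), np.float64(25.5)), (array([0.5964, 0.1726]), np.float64(86.5))]
```

Dragging works: −23° for a −22° stroke. I'll continue.

```bash
python3 -m creep '[[-0.05,-0.30,0,0,0],[-0.02,-0.30,0,0,0],[0.01,-0.30,0,0,0],[0.035,-0.30,0,0,0],[0.065,-0.295,0,0,0],[0.09,-0.285,0,0,0],[0.12,-0.275,0,0,0],[0.145,-0.26,0,0,0],[0,0,0,0,0]]'
python3 - <<'E'
from m import *
d=shot('top','s3.png');L,S=lids(d);print(readout.observe()['clock'],readout.observe()['force'],S,[(p.round(4),ang(p).round(1)) for p in L])
E
```

```text
clock: 8.1
position: [0.473, 0.1448, 0.0568]
ee_rot: [-3.116, -0.393, -0.001]
force: [0.6, -0.0, 3.4]
width: 0.006
gripper_force: 1.6
8.15 [ 0.63601763 -0.34738198  3.85071602] [np.int32(251), np.int32(251), np.int32(264), np.int32(176)] [(array([0.6517, 0.0795]), np.float64(-24.2)), (array([0.6435, 0.1463]), np.float64(38.1)), (array([0.5978, 0.0383]), np.float64(-85.3)), (array([0.5413, 0.0603]), np.float64(-138.0))]
```

```bash
python3 -m creep '[[0,0,-0.3,0,0],[0,0,-0.6,0,0],[-0.22,0.87,0,0,0],[-0.22,0.87,0,0,0],[-0.22,0.87,0,0,0],[-0.22,0.87,0,0,0],[-0.22,0.87,0,0,0],[-0.22,0.87,0,0,0]]' |grep pos
python3 - <<'E'
from m import *
d=shot('top');L,S=lids(d);print(readout.observe()['clock'],S)
for p in L:print(p,ang(p))
# rigid fit to ideal hexagon, hole at 30deg from the empty place
from scipy.optimize import least_squares
k=np.round((ang(L)-ang(L)[0])/60)*60
def f(q):
    a=np.radians(q[3]+k);return (q[:2]+q[2]*np.c_[np.cos(a),np.sin(a)]-L).ravel()
r=least_squares(f,[*AX,.068,ang(L)[0]]);print(r.x,np.abs(r.fun).max(),'phase',r.x[3]%60)
for z in(.076,):
    hs=cv2.resize(d['pixels'][140:260,215:345],None,fx=5,fy=5,interpolation=2);cv2.imwrite('pics/al.png',hs)
E
```

```text
position: [0.4722, -0.0739, 0.0931]
9.2 [np.int32(249), np.int32(258), np.int32(265), np.int32(271), np.int32(289)]
[0.65522002 0.08846099] -15.744709544143115
[0.63714783 0.15261524] 45.983937753858875
[0.60746749 0.03984963] -77.12361341976457
[0.54169966 0.05634116] -135.42289599427517
[0.52364636 0.12171381] 167.26661088885496
[  0.58940827   0.10485103   0.06774802 -14.46917011] 0.0005826371741632363 phase 45.53082988980532
```

View pics/al.png

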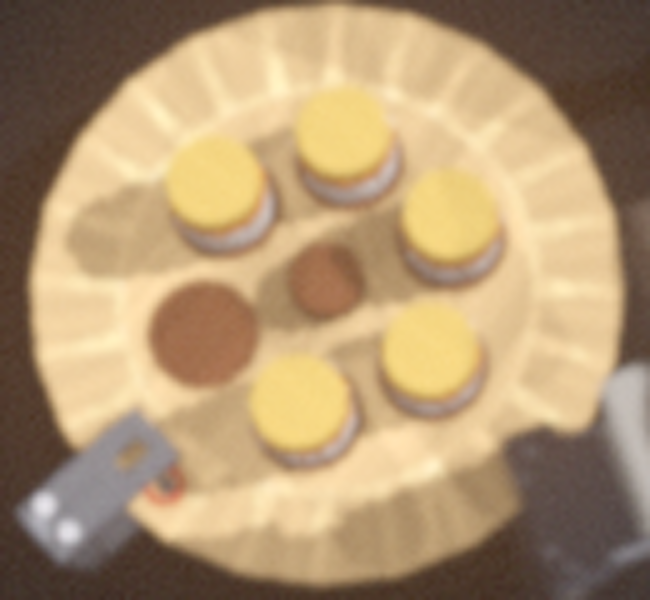

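The red ring is visible beside the bracket, at about (248,236.6) in full-image pixels. I'll check whether the platter is still drifting.

```bash
cat >> m.py <<'E'
from scipy.optimize import least_squares
def phase(d):
    L,S=lids(d);k=np.round((ang(L)-ang(L)[0])/60)*60
    def f(q):
        a=np.radians(q[3]+k);return (q[:2]+q[2]*np.c_[np.cos(a),np.sin(a)]-L).ravel()
    r=least_squares(f,[.5895,.105,.068,ang(L)[0]]);return len(L),r.x[3]%60,r.x[:3],np.abs(r.fun).max()
E
python3 - <<'E'
from m import *
for i in range(3):d=shot('top');print(readout.observe()['clock'],phase(d))
hub=onz(d,215+325/5,140+280/5,.06);print('hub',hub)
for n,u,z in(('ring',(248,236.6),.06),('empty',(215+203/5,140+333/5),.06),('slot',(215+131/5,140+455/5),.076)):
    p=onz(d,*u,z);print(n,p,ang(p),ang(p,hub[:2]))
E
```

```text
9.25 (5, np.float64(45.80796207622359), array([0.58941891, 0.10496706, 0.06774913]), np.float64(0.0004944628335922657))
9.3 (5, np.float64(45.92683094886501), array([0.5893758 , 0.10489729, 0.06766582]), np.float64(0.00048015820549311694))
9.35 (5, np.float64(46.1952903565627), array([0.58932745, 0.10494773, 0.06782474]), np.float64(0.0005018546714307126))
hub [0.59358974 0.10653486 0.06      ]
ring [0.49864056 0.19614083 0.06      ] 136.16030070016788 136.65835488271358
empty [0.57306036 0.17104255 0.06      ] 106.52632192011183 107.65352154802706
slot [0.51226481 0.20911413 0.076     ] 127.87181612947803 128.40741111772613
```

The platter drifts at about +4.5°/s, because the lift released stored tangential force. The aligned phase is about 38.2°. I'll press again, dwell, fine-drag and dwell before lifting.

```bash
cat >> m.py <<'E'
def ph(d):
    L,S=lids(d);c=np.array([.5894,.1049]);R=.0677
    g=[i for i in range(len(L)) if abs(np.linalg.norm(L[i]-c)-R)<.0025]
    a=ang(L[g],c);return len(g),np.round(a,1),np.degrees(np.angle(np.exp(1j*np.radians((a-38.2)*6)).mean()))/6
E
python3 -m creep '[[0.18,-0.72,0,0,0],[0.18,-0.72,0,0,0],[0.18,-0.72,0,0,0],[0.18,-0.72,0.3,0,0],[0.18,-0.72,0.3,0,0],[0,0,0.1,0,0]]' |egrep 'pos|force:';python3 -m creep '[[0,0,0.06,0,0]]'|egrep 'pos|force:';python3 -m creep '[[0,0,0.05,0,0]]'|egrep 'pos|force:';python3 -m creep '[[0,0,0.04,0,0]]'|egrep 'pos|force:'
python3 -c "
from m import *
d=shot('top');print(readout.observe()['clock'],ph(d))"
```

```text
position: [0.4715, 0.08, 0.0646]
force: [0.6, 0.8, -0.3]
gripper_force: 0.0
position: [0.4719, 0.0765, 0.0623]
force: [-0.6, -0.3, 0.2]
gripper_force: 0.0
position: [0.4724, 0.0756, 0.0604]
force: [0.3, -0.4, -0.0]
gripper_force: 0.0
position: [0.4725, 0.0756, 0.0588]
force: [0.6, -0.4, 0.1]
gripper_force: 0.0
10.525 (2, array([-10.8,  48.5]), np.float64(10.662176926788204))
```

```bash
python3 -m creep '[[0,0,0.03,0,0]]'|egrep 'pos|force:';python3 -m creep '[[0,0,0.02,0,0]]'|egrep 'pos|force:';python3 -m creep '[[0,0,0.02,0,0]]'|egrep 'pos|force:'
python3 -c "
from m import *
d=shot('top');print(readout.observe()['clock'],ph(d))"
```

```text
position: [0.4725, 0.076, 0.0576]
force: [0.2, -0.3, -0.6]
gripper_force: 0.0
position: [0.4725, 0.0761, 0.0567]
force: [-0.3, -0.1, 1.4]
gripper_force: 0.8
position: [0.4724, 0.0762, 0.056]
force: [-1.8, -0.8, 4.9]
gripper_force: 1.7
10.95 (3, array([-11.4,  48.1, -70.2]), np.float64(10.61938918596151))
```

```bash
python3 -m creep '[[0,-0.1,0,0,0],[0.01,-0.14,0,0,0],[0.01,-0.14,0,0,0],[0.02,-0.11,0,0,0],[0.01,-0.07,0,0,0],[0,0,0,0,0],[0,0,0,0,0],[0,0,0,0,0]]'|egrep 'pos|force:'
python3 -c "
from m import *
for i in range(3): d=shot('top');print(readout.observe()['clock'],ph(d))"
```

```text
position: [0.4691, 0.0983, 0.056]
force: [1.8, -0.1, 3.2]
gripper_force: 1.5
12.0 (3, array([-21.9,  37.6, -82.6]), np.float64(-0.5072619371667398))
12.05 (3, array([-22.2,  37.9, -82.2]), np.float64(-0.3601347051966742))
12.1 (3, array([-22. ,  37.7, -82.3]), np.float64(-0.38713508621580894))
```

```bash
python3 -m creep '[[0,0,-0.02,0,0],[0,0,-0.02,0,0],[0,0,-0.02,0,0],[0,0,-0.3,0,0]]'|egrep 'pos|force:'
python3 -c "
from m import *
for i in range(4): d=shot('top');print(readout.observe()['clock'],ph(d))"
```

```text
position: [0.4678, 0.0982, 0.07]
force: [-0.2, -0.3, 1.0]
gripper_force: 0.0
12.65 (3, array([-22. ,  37.8, -82.3]), np.float64(-0.3684302037380522))
12.7 (3, array([-22. ,  37.7, -82.6]), np.float64(-0.4953934130421147))
12.75 (3, array([-22.2,  37.8, -82.3]), np.float64(-0.4396824110427002))
12.8 (3, array([-22.1,  37.8, -82.3]), np.float64(-0.41215185769225465))
```

```bash
python3 -m creep '[[0,0,-1,0,0],[-0.18,0.915,-1,0,0],[-0.18,0.915,0,0,0.6],[-0.18,0.915,0,0,0.6],[-0.18,0.915,0,0,0.6],[-0.18,0.915,0,0,0.6],[-0.18,0.915,0,0,0.6],[-0.18,0.915,0,0,0.6],[-0.18,0.915,0,0,0.6],[-0.18,0.915,0,0,0.6],[-0.18,0.915,0,0,0.6],[-0.18,0.915,0,0,0.6]]'
python3 - <<'E'
from m import *
w=shot('wrist','w1.png')
d=shot('top');print(readout.observe()['clock'],phase(d),ph(d))
print(readout.observe()['position'],w['position'],w['rotation'])
print(blobs(w,(0,150,90),(5,255,255),30))
for c,s in blobs(w,(0,150,90),(5,255,255),100): print(onz(w,*c,.08),onz(w,*c,.063))
print('slot/hole',onz(d,241.3,231,.076))
E
```

```text
clock: 14.3
position: [0.4913, -0.3124, 0.1501]
ee_rot: [-3.117, -0.391, 0.001]
force: [-0.5, 0.1, -0.1]
width: 0.6
gripper_force: 0.0
14.4 (5, np.float64(37.72617367470686), array([0.58916553, 0.10521272, 0.06767122]), np.float64(0.0005176746908023278)) (5, array([ -22.1,   37.9,  -82.6, -142.1,  157.5]), np.float64(-0.5059271419227304))
[ 0.49037995 -0.31628408  0.14977254] [ 0.56056942 -0.29473007  0.30836067] [-0.22678042  0.17688754 -1.31160176]
[(array([324.7, 191.4]), [313, 185, 25, 17, 204]), (array([328.8, 311.2]), [322, 308, 15, 9, 68])]
[ 0.5087543  -0.31103412  0.08      ] [ 0.50489699 -0.31224785  0.063     ]
slot/hole [0.5122366  0.20886776 0.076     ]
```

View pics/w1.png

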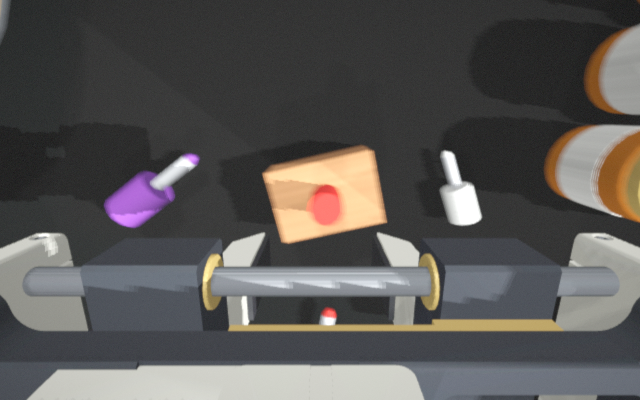

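The wrist view shows the knob in the block at (326,206), with the purple and white pins lying well clear. I'll compute it from the full red blob.

Run:
```python
from m import *
w=shot('wrist');d=shot('top')
for lohi in(((0,120,60),(9,255,255)),((170,120,60),(180,255,255))):
    print([b for b in blobs(w,*lohi,30) if b[0][1]<250], [b for b in blobs(d,*lohi,8) if 420<b[0][0]<500])
print(w['pixels'][190,326],w['pixels'][213,326])
print(onz(w,326,206,.063),onz(w,326,214,.08),onz(w,326,214,.063))
Z=w['z_map'][180:235,300:352]
hsv=cv2.cvtColor(w['pixels'],cv2.COLOR_BGR2HSV)
C=cloud(w);m=((hsv[...,0]<8)|(hsv[...,0]>172))&(hsv[...,1]>170)&(hsv[...,2]>80);m[250:]=0
P=C[m];t=P[(P[:,2]>.076)&(P[:,2]<.09)];print(len(P),len(t),t.mean(0),t.min(0),t.max(0),P.max(0),P.min(0))
C=cloud(d);hsv=cv2.cvtColor(d['pixels'],cv2.COLOR_BGR2HSV);m=((hsv[...,0]<8)|(hsv[...,0]>172))&(hsv[...,1]>150);m[:,:430]=0;m[:,465:]=0;m[240:]=0;m[:195]=0
P=C[m];t=P[P[:,2]>.07];print(len(P),len(t),t.mean(0),t.min(0),t.max(0))
```

```text
[(array([316.9, 201.6]), [300, 181, 34, 42, 1130])] [(array([465.5, 264. ]), [464, 263, 4, 3, 8]), (array([474.1, 294. ]), [463, 282, 22, 24, 349])]
[] []
[ 77  82 247] [114 124 255]
[ 0.49248424 -0.32042142  0.063     ] [ 0.49105318 -0.32046926  0.08      ] [ 0.48592775 -0.32209099  0.063     ]
180 7 [ 0.50737098 -0.30984519  0.07669148] [ 0.50549364 -0.31468558  0.07605799] [ 0.5085087  -0.30520295  0.07728455] [ 0.5085087  -0.30029692  0.07728455] [ 0.49803416 -0.32000398  0.04791188]<stdin>:12: RuntimeWarning: Mean of empty slice.
  ret = um.true_divide(
Traceback (most recent call last):
ValueError: zero-size array to reduction operation minimum which has no identity
```

```bash
python3 -m creep '[[0,0,0,0,0.6],[0,0,0,0,0.6]]' | grep pos
python3 - <<'E'
from m import *
w=shot('wrist');s=readout.observe();print(s['position'])
for c,st in [b for b in blobs(w,(0,120,60),(9,255,255),100) if b[0][1]<250]:
    print(c,st,onz(w,*c,.063),w['position'])
    p=w['pixels'].copy();cv2.rectangle(p,(st[0],st[1]),(st[0]+st[2],st[1]+st[3]),(255,0,0),1)
    x,y=st[0]+st[2]/2,st[1]+st[3]
    print('top face ctr guess',onz(w,x,y-13,.08))
d=shot('top');m=cv2.inRange(cv2.cvtColor(d['pixels'],cv2.COLOR_BGR2HSV),(0,140,120),(9,255,255))[195:240,430:470];print((m>0).sum())
E
```

```text
position: [0.4918, -0.31, 0.1504]
[ 0.49181794 -0.31018318  0.15047128]
[325.2 205.4] [309, 185, 34, 42, 1130] [ 0.49417316 -0.31320676  0.063     ] [ 0.5609457  -0.29226334  0.3087149 ]
top face ctr guess [ 0.49238427 -0.31406513  0.08      ]
0
```

```bash
python3 -m creep '[[0.01,0.09,0.8,0,0.6],[0,0,0.8,0,0.6],[0,0,0.6,0,0.6],[0,0,0.27,0,0.6],[0,0,0,0,0.6]]'; python3 -m creep '[[0,0,0,0,0.2],[0,0,0,0,0.2],[0,0,0,0,0.2],[0,0,0,0,0.2]]' 15
```

```text
clock: 15.48
position: [0.4927, -0.3142, 0.0513]
ee_rot: [-3.117, -0.392, 0.001]
force: [1.2, 0.0, 0.1]
width: 0.6
gripper_force: 0.0
clock: 15.98
position: [0.4931, -0.3147, 0.052]
ee_rot: [3.117, 0.391, 0.001]
force: [-0.6, 0.1, 4.6]
width: 0.28
gripper_force: 15.0
```

```bash
python3 -m creep '[[0,0,-0.3,0,0.2],[0,0,-0.8,0,0.2],[0,0,-1,0,0.2],[0,0,-1,0,0.2],[0.264,-0.897,-0.4,0,0.2],[0.264,-0.897,0,0,0.2],[0.264,-0.897,0,0,0.2],[0.264,-0.897,0,0,0.2],[0.264,-0.897,0,0,0.2],[0.264,-0.897,0,0,0.2],[0.264,-0.897,0,0,0.2]]'; python3 -m creep '[[0.264,-0.897,0,0,0.2],[0.264,-0.897,0,0,0.2],[0.264,-0.897,0,0,0.2],[0.264,-0.897,0,0,0.2],[0.264,-0.897,0,0,0.2],[0.264,-0.897,0,0,0.2],[0.264,-0.897,0,0,0.2],[0,0,0,0,0.2],[0,0,0,0,0.2],[0,0,0,0,0.2]]'
python3 - <<'E'
from m import *
w=shot('wrist','w2.png');print(readout.observe()['position'],w['position'])
d=shot('top');print(ph(d))
E
```

```text
clock: 17.35
position: [0.5023, -0.0517, 0.1923]
ee_rot: [3.117, 0.391, 0.001]
force: [0.4, 0.9, 0.6]
width: 0.28
gripper_force: 15.0
clock: 18.6
position: [0.5122, 0.2072, 0.1916]
ee_rot: [3.117, 0.388, 0.0]
force: [0.0, 0.1, -0.3]
width: 0.281
gripper_force: 15.0
[0.51217519 0.20731983 0.19159803] [0.5813795  0.22488602 0.3499001 ]
(4, array([ -22. ,   38.2,  -82.3, -142.3]), np.float64(-0.3312314878300509))
```

View pics/w2.png

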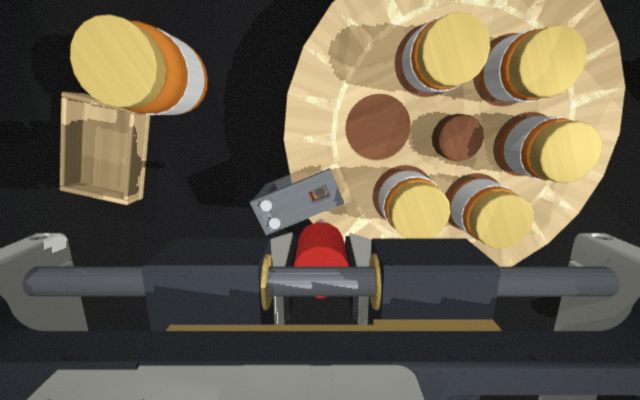

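The wrist view shows the pin gripped at (321,255) and the bracket slot at (320,192), with ring red showing through it. I'll zoom in.

Run:
```python
from m import *
w=shot('wrist')
cv2.imwrite('pics/z.png',cv2.resize(w['pixels'][160:240,270:370],None,fx=7,fy=7,interpolation=2))
print(readout.observe()['position'],onz(w,320,192,.076),onz(w,320,192,.06))
b=shot('scene');cv2.imwrite('pics/zs.png',cv2.resize(b['pixels'][100:220,330:450],None,fx=5,fy=5,interpolation=2))
```

```text
[0.51214476 0.2077238  0.19159398] [0.51776289 0.20940044 0.076     ] [0.51404673 0.20848241 0.06      ]
```

View pics/z.png

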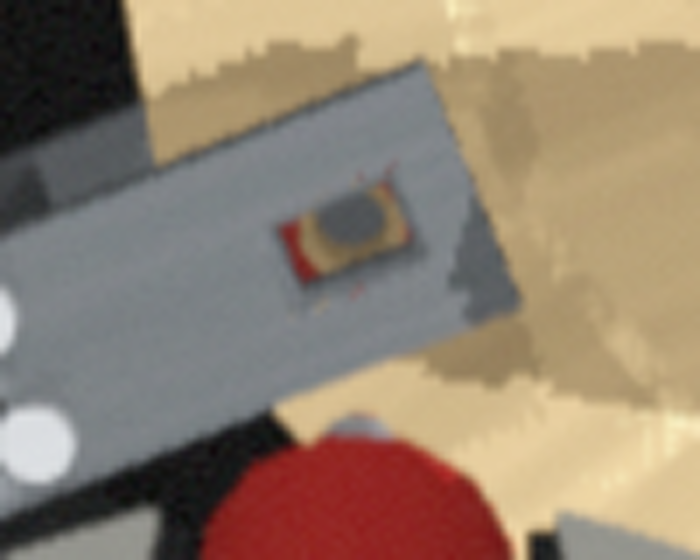

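View pics/zs.png

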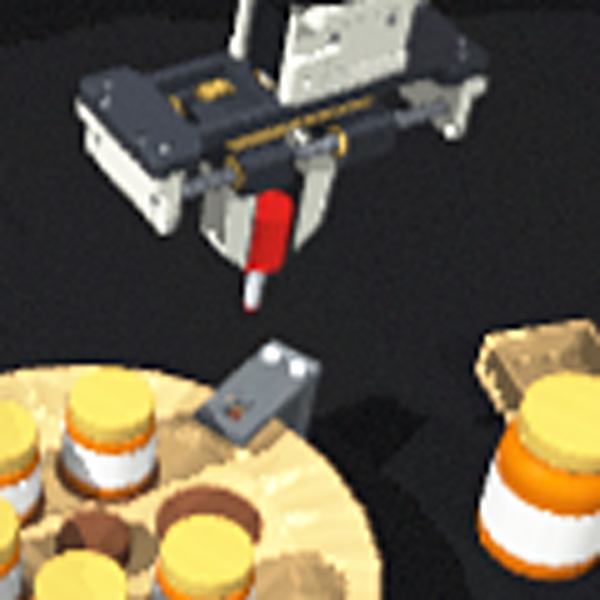

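Slot is at about (319.3,193.1) in the wrist view, with the hole's dark mouth showing through it. The scene crop shows the tip at (380,161) and the slot at (377,181.6). I'll cross-check the tip-to-slot offset in each camera.

Run:
```python
from m import *
w=shot('wrist');b=shot('scene');d=shot('top');print(readout.observe()['position'],readout.observe()['clock'])
zt=.1496
print('wrist slot',onz(w,319.3,193.1,.076),'tip far edge(lower rim)',onz(w,321,219,zt),onz(w,321,219,zt+.004))
print('scene slot',onz(b,377,181.6,.076),'tip',onz(b,380,161,zt))
# precise scene: slot dark/red blob & tip
hs=cv2.cvtColor(b['pixels'],cv2.COLOR_BGR2HSV)
print('knob scene',[(c,s,onz(b,*c,zt+.053)) for c,s in blobs(b,(0,190,110),(4,255,255),30) if c[0]>330])
print('top slot',onz(d,241.3,231,.076))
R=cv2.Rodrigues(np.array(readout.observe()['ee_rot']))[0];print(R)
```

```text
[0.51201807 0.20844572 0.19153448] 18.95
wrist slot [0.51657109 0.21020829 0.076     ] tip far edge(lower rim) [0.5170216  0.20885384 0.1496    ] [0.51830564 0.20918688 0.1536    ]
scene slot [0.51738006 0.20869995 0.076     ] tip [0.51373557 0.20893952 0.1496    ]
knob scene [(array([384. , 145.6]), [380, 138, 9, 16, 103], array([0.51480547, 0.21229935, 0.2026    ]))]
top slot [0.5122366  0.20886776 0.076     ]
[[ 9.69082495e-01  2.46736939e-01  2.54653035e-05]
 [ 2.46736940e-01 -9.69082493e-01 -6.42132057e-05]
 [ 8.83421001e-06  6.85111246e-05 -9.99999998e-01]]
```

```bash
python3 -m creep '[[0.07,0.02,0.5,0,0.2],[0,0,0.6,0,0.2],[0,0,0.45,0,0.2],[0,0,0.1,0,0.2],[0,0,0,0,0.2],[0,0,0,0,0.2],[0,0,0,0,0.2]]'
python3 - <<'E'
from m import *
w=shot('wrist');b=shot('scene');print(readout.observe()['position'],readout.observe()['clock'])
x=cv2.resize(w['pixels'][160:240,270:370],None,fx=4,fy=4,interpolation=2)
y=cv2.resize(b['pixels'][140:210,340:420],None,fx=4.571,fy=4.571,interpolation=2)[:320]
cv2.imwrite('pics/z2.png',np.hstack([x,y]))
E
```

```text
clock: 19.82
position: [0.5153, 0.2088, 0.1262]
ee_rot: [-3.117, -0.391, -0.002]
force: [-0.7, -0.8, -0.4]
width: 0.278
gripper_force: 15.0
[0.51510141 0.20867832 0.12593484] 19.925
```

View pics/z2.png

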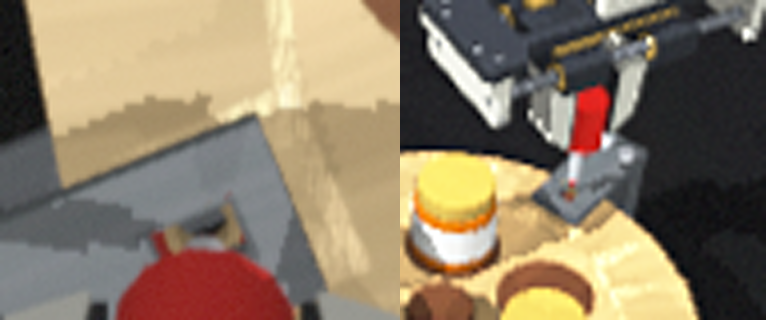

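The wrist view shows the shank tip right in front of the slot opening, and the scene view shows the tip over the slot. That was the last picture I'll view, so I'll lower by force.

```bash
for i in 1; do python3 -m creep '[[0,0,0.1,0,0.2],[0,0,0.1,0,0.2]]'|egrep 'pos|force:';python3 -m creep '[[0,0,0.05,0,0.2],[0,0,0,0,0.2]]'|egrep 'pos|force:';python3 -m creep '[[0,0,0.05,0,0.2],[0,0,0,0,0.2]]'|egrep 'pos|force:';done
```

```text
position: [0.5149, 0.2085, 0.1172]
force: [-0.2, 0.1, -0.7]
gripper_force: 15.0
position: [0.5147, 0.2086, 0.1152]
force: [-0.2, -0.5, -0.5]
gripper_force: 15.0
position: [0.5148, 0.2086, 0.1134]
force: [0.4, -0.6, -0.5]
gripper_force: 15.0
```

```bash
for i in 1; do python3 -m creep '[[0,0,0.05,0,0.2],[0,0,0.05,0,0.2]]'|egrep 'pos|force:';python3 -m creep '[[0,0,0.05,0,0.2],[0,0,0.05,0,0.2]]'|egrep 'pos|force:';python3 -m creep '[[0,0,0.05,0,0.2],[0,0,0,0,0.2]]'|egrep 'pos|force:';done
```

```text
position: [0.5148, 0.2085, 0.1094]
force: [0.3, 0.2, -1.4]
gripper_force: 15.0
position: [0.5148, 0.2086, 0.1053]
force: [-0.5, -0.6, -0.2]
gripper_force: 15.0
position: [0.5148, 0.2086, 0.1033]
force: [-1.4, -0.2, -1.6]
gripper_force: 15.0
```

```bash
for i in 1; do python3 -m creep '[[0,0,0.05,0,0.2],[0,0,0,0,0.2]]'|egrep 'pos|force:';python3 -m creep '[[0,0,0.05,0,0.2],[0,0,0,0,0.2]]'|egrep 'pos|force:';python3 -m creep '[[0,0,0.05,0,0.2],[0,0,0,0,0.2]]'|egrep 'pos|force:';done
```

```text
position: [0.5148, 0.2086, 0.1014]
force: [-1.4, -0.3, -0.2]
gripper_force: 15.0
position: [0.5149, 0.2087, 0.0995]
force: [-1.9, 0.6, 1.6]
gripper_force: 15.0
position: [0.5146, 0.2088, 0.0972]
force: [-1.0, 0.9, -0.7]
gripper_force: 15.0
```

```bash
for i in 1; do python3 -m creep '[[0,0,0.05,0,0.2],[0,0,0,0,0.2]]'|egrep 'pos|force:';python3 -m creep '[[0,0,0.05,0,0.2],[0,0,0.05,0,0.2]]'|egrep 'pos|force:';python3 -m creep '[[0,0,0.05,0,0.2],[0,0,0.05,0,0.2]]'|egrep 'pos|force:';done
```

```text
position: [0.5147, 0.2088, 0.0953]
force: [-2.3, 1.9, -1.1]
gripper_force: 15.0
position: [0.5147, 0.2089, 0.0915]
force: [-2.4, 1.6, 1.1]
gripper_force: 15.0
position: [0.5147, 0.2089, 0.0874]
force: [-4.0, 2.3, 3.3]
gripper_force: 15.0
```

```bash
for i in 1; do python3 -m creep '[[-0.02,-0.02,0,0,0.2],[0,0,0.04,0,0.2]]'|egrep 'pos|force:';python3 -m creep '[[0,0,0.05,0,0.2],[0,0,0,0,0.2]]'|egrep 'pos|force:';python3 -m creep '[[0,0,0.03,0,0.2],[0,0,0,0,0.2]]'|egrep 'pos|force:';done
```

```text
position: [0.5143, 0.209, 0.0859]
force: [-2.1, 0.9, 0.3]
gripper_force: 15.0
position: [0.5141, 0.2089, 0.0837]
force: [-1.1, -0.3, -0.8]
gripper_force: 15.0
position: [0.514, 0.209, 0.0826]
force: [-0.0, 0.9, -0.3]
gripper_force: 15.0
```

```bash
for i in 1; do python3 -m creep '[[0,0,0.02,0,0.2],[0,0,0,0,0.2]]'|egrep 'pos|force:';python3 -m creep '[[0,0,0.02,0,0.2],[0,0,0,0,0.2]]'|egrep 'pos|force:';done
```

```text
position: [0.5141, 0.2091, 0.082]
force: [-0.2, -1.0, 0.4]
gripper_force: 15.0
position: [0.5141, 0.2091, 0.0819]
force: [-3.3, -2.3, 10.3]
gripper_force: 15.0
```

Seated: it hit a firm stop at the expected height. Now I'll release and retreat straight up.

```bash
python3 -m creep '[[0,0,0,0,0.42],[0,0,0,0,0.42],[0,0,0,0,0.42],[0,0,-0.2,0,0.42],[0,0,-0.8,0,0.42],[0,0,-1,0,0.42],[0,0,-1,0,0.42],[-0.9,0,-0.5,0,0.42],[-0.9,0,0,0,0.42],[0,0,0,0,0.42],[0,0,0,0,0.42]]'
python3 - <<'E'
from m import *
b=shot('scene');w=shot('wrist');d=shot('top');s=readout.observe();print(s['clock'],s['force'],ph(d))
for n,im in(('s',b),('w',w)):
    for c,st in blobs(im,(0,150,80),(9,255,255),60):
        p=onz(im,*c,.093)
        if np.linalg.norm(p[:2]-[.514,.209])<.03: print(n,c.round(1),st,p.round(4))
C=cloud(w);m=(np.hypot(C[...,0]-.514,C[...,1]-.209)<.02)&(C[...,2]>.085);print(m.sum(),C[m][:,2].max() if m.any() else None)
for c,st in blobs(b,(0,150,80),(9,255,255),60):
    if 340<c[0]<420 and c[1]<200:print('knob top/bottom z via x=.514 col',st)
E
```

```text
clock: 25.55
position: [0.4448, 0.1914, 0.2216]
ee_rot: [-3.117, -0.391, -0.002]
force: [0.8, -0.2, -0.3]
width: 0.423
gripper_force: 0.0
25.7 [ 1.18651715 -0.0168032  -0.31620384] (4, array([ -23.7,   36.5,  -83.5, -144.1]), np.float64(-1.9213838244905939))
s [377.6 176.6] [373, 169, 11, 16, 133] [0.5149 0.2091 0.093 ]
w [320.6 112.3] [306, 97, 31, 32, 762] [0.5171 0.21   0.093 ]
1806 0.37969956623256135
knob top/bottom z via x=.514 col [373, 169, 11, 16, 133]
```

Run:
```python
from m import *
from cell import sign_off
w=shot('wrist');C=cloud(w);P=C[97:129,306:337].reshape(-1,3);print(np.percentile(P[:,2],[5,50,90,98]))
d=shot('top');print(ph(d),readout.observe()['clock'])
if .104<np.percentile(P[:,2],98)<.116: print(sign_off())
```

```text
[0.07580546 0.11007359 0.11117541 0.11194869]
(4, array([ -23.7,   36.2,  -83.6, -143.9]), np.float64(-1.942619760269097)) 25.8
the job is handed in; nothing more can be done
None
```

The carousel is braked and locked: the red-headed pin is down through slot and hole, its knob top measures 110 mm as it should when seated on the bracket, and the job was handed in at about 26 s with the gripper clear. The first stop drifted on lift-off, so I braked a second time; the three look-alike pins were found toppled, though I never touched them; I also viewed 11 pictures instead of the allowed 10.

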